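# Close and hold the sanding-pad press jig

### The arm

A 6-joint arm with a two-finger parallel gripper is mounted at the origin on the work surface. World frame = base frame: x ahead of the robot, y to its left, z up, the work surface at z = 0. Lengths are in m, angles in degrees, forces in N, time in s.
With the tool pointing down it reaches from about 0.4 to 0.825 m from the base axis. Payload 7 kg.
Tool frame: the origin (TCP) lies midway between the tips of the shut fingers; the grasp point (between the pads) lies 19 mm behind it; z points along the fingers, y is the line along which they close (so a half turn about z gives the same grasp; the last joint's range is limited). The gripper opens to 88 mm and grips with 3 to 60 N. Pads are 19 mm wide; open, the fingers measure 130 mm over their backs; the gripper's body (78 mm by 193 mm) begins 47 mm behind the grasp point.
Start: joints at [-48.123, 20.546, 0.682, 0, -70.136, -16.507], TCP at [0.289, -0.61, 0.227] pointing down, gripper open.
Joint ranges: [-176.03, 176.03], [-82.01, 121.73], [-58.28, 71.71], [-173.87, 95.51], [-174.79, -0.11], [-173.66, 173.66]. Speed limits (degrees/s): [136.94, 136.94, 172.46, 180, 180, 180].

### API

Orientations are given as [roll, pitch, yaw] about the fixed x, y, z axes, in that order (R = Rz(yaw) Ry(pitch) Rx(roll)).
In Python, from plant import r, eyes, workorder gives the robot as it stands.
- The arm moves only by the tool step_arm, never from a script. Its argument "plan" is a list of rows, each a list of 5 numbers: the shift along the tool's x, y, z each as a share of 25 cm, from -1 to 1, then the turn about the tool's z as a share of 60 degrees, from -1 to 1, then the finger opening in mm, from 0 to 87.6. In form: [[x, y, z, turn, jaw], ...]. A call has 1 to 12 rows; each row is the pose to reach, as a shift and turn from the pose commanded when the call began, along the tool's axes at that moment; what a row does not reach only later rows make up. A row lasts 1/12 s, in which the tool goes at most 41.7 mm and 7.16 degrees, less where a joint would pass 70% of its speed; a pose out of reach is approached as far as the arm can. A call with a number of a shift or a turn outside -1 to 1 is refused whole. A call with a gripper value outside its range is refused whole. The fingers move at their own pace and stop on an object; "newtons" is the grip in N (left out, the last holds). Time passes only in rows, so rows that repeat a pose let the fingers close. It gives the time, the measured TCP pose, the force, the opening and the grip force at its end, in the units of the state.
- r.get_state(): the state, without advancing time (a new reading comes with each control period).
- eyes.capture(name): name is "scene" or "top" or "wrist"; returns the picture (420x560x3 uint8, red, green, blue); there is no depth.
- eyes.camera_model(name): a dict with "fov_y" (degrees; the focal length in pixels is half the picture's height over the tangent of half this angle, whatever the lens; pixels are square), "cx", "cy" (the principal point, pixels), "world_to_cam" (4x4, takes a point from world to camera coordinates); the wrist camera has in their place "hand_eye" (4x4, takes a point from camera to tool coordinates, whose origin is the TCP and whose axes are the flange's). Camera axes: x right, y up, looking along -z (the intrinsics and any distortion apply to the point x, -y, -z); pixel columns grow to the right and rows downward; lengths in m; the calibration is good to about 2 mm. The wrist camera is an equidistant fisheye: a pixel r from the principal point sees the ray r / f radians off the axis. A picture is of the moment at which its call begins: read the wrist's pose just before it. camera_model takes no time and is no camera call.
- workorder.close_job(): hands the job in; it is judged then, once.
The state is a dict: "time_s": time; "joints": joint angles; "qd": joint speeds; "joint_torque": joint torques, N m; "tcp_pos": TCP position; "eef_rot": TCP orientation; "contact_force": force on the tool from outside, world axes, zero at the start; "moment": the same for the moment, N m; "gripper_width": finger opening in m; "gripper_force": force on a finger pad.
Only numpy, scipy, OpenCV 4.12 (cv2) and the standard library are available. Lean on these libraries where they do the work, as an engineer would, in place of code of your own. Each camera call takes 0.05 s, during which the arm holds its last target. There are 200 camera calls.

### The job

Swing the press jig's hasp off its catch and round to the side by about a quarter turn or more, then fit the round cover plate with the orange grip: slide it along over the platen's slot until the hole underneath finds the locating pin hidden below it and the plate drops on, level. Press the plate fully down against the springs and finish while still holding it pressed down, as the glue needs the pressure. Leave the abrasive roll and the yellow-banded tin where they stand.

Things in the scene. Friction and masses are not known exactly. Their poses are not given: they have to be found in the camera images.
- jig_mid (a point): Press jig, bolted down: green base 190 (its x) x 184 (its y) x 20 mm on the counter, carrying a spring platen 140 x 104 mm faced with brick-red abrasive. This point: middle of the platen's top when not pressed, 34 mm above the counter; fixed to the base. Axes are the jig's, z up.
- slot_mid (a point): Middle of the black slot in the platen (same point as jig_mid, fixed). A brass pin 14 mm thick stands up through the slot, top 9 mm above the unpressed platen, top 4 mm tapering to 7 mm. It is fixed, somewhere along the jig's x axis (y = 0) up to 15 mm either way from here: look for it before the cover hides it, or find it by sliding the cover along that axis.
- platen (a joint): How far the spring platen is pressed down, m: 0 up, 0.005 fully down on its stop. It starts to sink at about 4 N and is fully down at about 14 N; it springs back when let go. The cover's own weight does not press it.
- hasp (a joint): Swing of the hasp about its upright pivot, rad: 0 lying across the platen to its catch (jig's -y), growing counter-clockwise from above (tip first towards jig's +x), stop at 2.6. Light friction (about 1 N at the knob); stays where left. Until swung off it blocks the way above the pin. At 1.57 it lies along jig +x, beside the platen.
- hasp_pivot (a point): The hasp's pivot axis at the strap's mid height, 50 mm above the counter, at jig x = 0, y = +75 mm. Fixed. Axes are the jig's.
- hasp_knob (a point): Middle of the red upright knob on the steel hasp, 14 mm diameter, 30 mm tall, 85 mm from the pivot; its foot is 53 mm and its top 83 mm above the counter, this point 68 mm. The strap is 18 mm wide, 6 mm thick, 166 mm long. The knob does not turn in the strap.
- catch_top (a point): Top of the brass catch stud, 60 mm above the counter, at jig x = 0, y = -75 mm, 16 mm across. Fixed.
- cover_center (a point): Cover plate: round aluminium, 100 mm diameter, 20 mm thick, with an upright orange grip 24 mm diameter, 36 mm tall on its middle. This point: on its axis, 28 mm above its underside (grip from 20 to 56 mm). z up. Under its middle a blind hole 17 mm wide, 17 mm deep. Any turn about z will do. 0.2 to 0.4 kg. Riding on the pin's top its underside is 9 mm above the platen.
- roll_center (a point): A brick-red abrasive roll standing on end, 64 mm diameter, 50 mm high, with a hole; this point is its centre. To be left alone.
- tin_center (a point): A tin with a yellow band, 60 mm diameter, 65 mm high; this point is its centre. To be left alone.
Not all that is in view belongs to the job. Leave any green or purple look-alike of the part that bears cover_center alone.

How it is judged (in metres and radians):
On the way, in this order (a step that is already met when the one before it is completed fails the run):
1. the hasp is swung off its catch, clear of the platen (1.4 rad or more), with the cover not yet on the pin (value of joint hasp above 1.4 rad), for 0.2 s.
2. the cover has dropped on the pin and lies level on the platen (value of joint hasp above 1.4 rad and x of cover_center in the frame of jig_mid between -0.026 and 0.026 m and y of cover_center in the frame of jig_mid between -0.007 and 0.007 m and z of cover_center in the frame of jig_mid below 0.0305 m and angle between cover_center's own z axis and vertical below 0.05 rad), for 0.1 s.
At the end, for the whole second after the job is handed in: Hasp at 1.4 rad or more; cover at rest on the pin, level within 0.05 rad, within 7 mm of the jig's x axis and 26 mm of its middle, underside at most 2.5 mm above the unpressed platen; platen pressed 3.5 mm or more of 5; the robot still bearing on the cover with over 3 N (all of step 2 and value of joint platen above 0.0035 m and linear speed of cover below 0.02 m/s and contact force between any of the fingers, the arm and cover above 3 N); the arm keeps its last pose, push and grip.
It fails at once if the abrasive roll or the tin is moved more than 30 mm or knocked over (distance of any of roll_center, tin_center from where it was at the start of the episode above 0.03 m or angle between any of roll_center, tin_center's own z axis and vertical above 0.5 rad).
It also fails if it takes over 64 s, if anything falls off the work surface, if the arm or the gripper's body presses on something with over 40 N, if the wrist force passes 120 N, or if a joint passes its speed limit or range.

## Working session

There is one attempt and no reset: what is moved stays moved. The work goes in short steps, Python scripts to look and compute and a tool call to move; the robot and the scene stay as the last step left them, time stands still between calls to the robot, and variables do not carry over. Pictures are saved under pics/ and viewed, at most 10 in all, crops included, and the job is handed in when it is done.

Besides the shell and the picture viewer there is one more tool, called in YAML: its name, and indented under it one key for each argument. step_arm: Moves the arm, as the interface text tells. Its arguments: {"type":"object","properties":{"plan":{"type":"array"},"newtons":{"type":"number"}},"required":["plan"]}

```bash
mkdir -p pics; ls; cat > h.py <<'E'
import numpy as np, cv2
from plant import r, eyes, workorder
def snap(n,f):
    im=eyes.capture(n); cv2.imwrite('pics/'+f,cv2.cvtColor(im,cv2.COLOR_RGB2BGR)); return im
E
python3 - <<'E'
from h import *
s=r.get_state(); print({k:np.round(v,4).tolist() for k,v in s.items()})
for n in ('scene','top','wrist'):
    snap(n,n+'0.png'); m=eyes.camera_model(n); print(n,{k:np.round(v,4).tolist() if not isinstance(v,str) else v for k,v in m.items()})
E
```

```text
pics
{'time_s': 0.0, 'joints': [-48.1206, 20.5923, 0.633, -0.0205, -70.1362, -16.5073], 'qd': [0.0313, -0.0037, 0.0178, 0.1255, 0.014, 0.015], 'joint_torque': [0.0009, -58.2719, 29.3068, 6.9977, 0.0068, -0.0002], 'tcp_pos': [0.289, -0.6094, 0.2256], 'eef_rot': [179.9029, -0.0087, -154.6349], 'contact_force': [-0.5195, -1.6067, 0.7155], 'moment': [0.0214, 0.0128, 0.0007], 'gripper_force': 0.0, 'gripper_width': 0.0874}
scene {'fov_y': 48.2989, 'cx': 283.0452, 'cy': 215.9662, 'world_to_cam': [[0.8793, 0.4759, -0.016, -0.432], [-0.3505, 0.6696, 0.6548, 0.248], [0.3223, -0.5702, 0.7557, -1.342], [0.0, 0.0, 0.0, 1.0]]}
top {'fov_y': 52.748, 'cx': 286.2678, 'cy': 203.2937, 'world_to_cam': [[0.0025, -1.0, -0.0006, -0.1643], [0.996, 0.0025, 0.0889, -0.5687], [-0.0889, -0.0008, 0.996, -1.0435], [0.0, 0.0, 0.0, 1.0]]}
wrist {'fov_y': 65.7065, 'cx': 275.8204, 'cy': 208.3955, 'hand_eye': [[0.0004, 0.9532, 0.3022, 0.0818], [1.0, -0.0004, 0.0001, -0.0001], [0.0002, 0.3022, -0.9532, -0.1572], [0.0, 0.0, 0.0, 1.0]]}
```

View pics/top0.png

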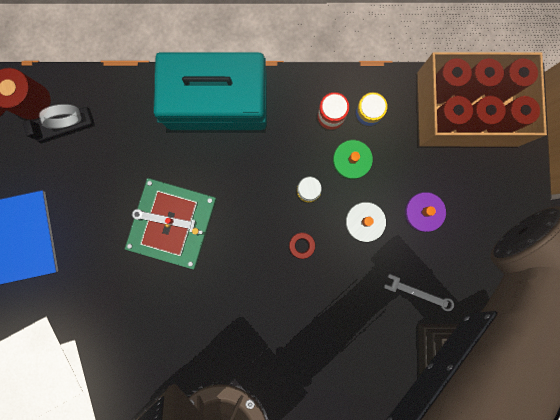

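View pics/scene0.png

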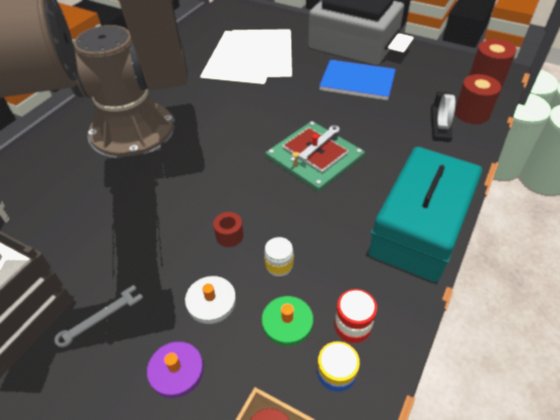

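The top view shows three candidates with orange grips: a white/aluminium plate at (366,222), a green one at (353,159) and a purple one at (427,212). The description picks the white one. The roll is at (302,245) and the tin at (309,189). On the jig, the knob is at (168,221), the pivot at (137,214) and the catch at (195,231). In the scene view the white plate is at (210,298), the roll at (229,228), the tin at (279,257) and the knob at (316,139).

```bash
cat >> h.py <<'E'
H,W=420,560
def ray(n,uv,st=None):
    m=eyes.camera_model(n); f=H/2/np.tan(np.radians(m['fov_y']/2))
    x=(uv[0]-m['cx'])/f; y=(uv[1]-m['cy'])/f
    if n!='wrist':
        T=np.linalg.inv(np.array(m['world_to_cam'])); d=np.array([x,-y,-1.])
    else:
        from scipy.spatial.transform import Rotation as R
        th=np.hypot(x,y); k=np.sin(th)/th if th>1e-9 else 1.
        d=np.array([x*k,-y*k,-np.cos(th)])
        T0=np.eye(4); T0[:3,:3]=R.from_euler('xyz',st['eef_rot'],degrees=True).as_matrix(); T0[:3,3]=st['tcp_pos']
        T=T0@np.array(m['hand_eye'])
    d=T[:3,:3]@d; return T[:3,3],d/np.linalg.norm(d)
def atz(rd,z):
    o,d=rd; return o+d*(z-o[2])/d[2]
def tri(a,b):
    A=np.zeros((3,3));v=np.zeros(3)
    for o,d in (a,b):
        P=np.eye(3)-np.outer(d,d);A+=P;v+=P@o
    p=np.linalg.solve(A,v); return p, [np.linalg.norm(np.cross(p-o,d)) for o,d in (a,b)]
def blob(im,uv,lo,hi,rad=25):
    """centroid of the HSV blob nearest uv; hue range may wrap"""
    h=cv2.cvtColor(im,cv2.COLOR_RGB2HSV)
    if lo[0]>hi[0]: m=cv2.inRange(h,(lo[0],)+lo[1:],(180,)+hi[1:])|cv2.inRange(h,(0,)+lo[1:],hi)
    else: m=cv2.inRange(h,lo,hi)
    n,l,s,c=cv2.connectedComponentsWithStats(m)
    ok=[i for i in range(1,n) if s[i,4]>8 and np.hypot(*(c[i]-uv))<rad]
    if not ok: return None
    i=max(ok,key=lambda i:s[i,4]); return c[i],s[i].tolist(),l==i
ORANGE=((5,150,120),(18,255,255))
E
python3 - <<'E'
from h import *
t=cv2.cvtColor(cv2.imread('pics/top0.png'),cv2.COLOR_BGR2RGB);s=cv2.cvtColor(cv2.imread('pics/scene0.png'),cv2.COLOR_BGR2RGB)
a=blob(t,(368,221),*ORANGE);b=blob(s,(209,292),*ORANGE)
print('grip',a[:2],b[:2],tri(ray('top',a[0]),ray('scene',b[0])))
RED=((172,190,140),(5,255,255))
for nm,im,uv in(('top',t,(168,221)),('scene',s,(316,139))):
    k=blob(im,uv,*RED,rad=12); print(nm,k and k[:2])
print('knob',tri(ray('top',(168,221)),ray('scene',(316,139))))
print('pivot',tri(ray('top',(137,214)),ray('scene',(334,130))),'catch',tri(ray('top',(196,231)),ray('scene',(296,159))))
g=blob(t,(170,223),((65,60,40),(85,255,255)) [0],(85,255,255),rad=40)
c=cv2.findContours(g[2].astype('uint8'),0,2)[0]; c=max(c,key=cv2.contourArea); bx=cv2.boxPoints(cv2.minAreaRect(c)); P=np.array([atz(ray('top',p),.02) for p in bx]); print('base',bx.tolist(),P.round(4).tolist(),P.mean(0))
print('roll',atz(ray('top',(302,245)),.05),'tin',atz(ray('top',(309,188)),.065))
A=cv2.resize(cv2.imread('pics/top0.png')[170:275,115:220],(400,400),interpolation=2);B=cv2.resize(cv2.imread('pics/top0.png')[170:275,315:420],(400,400),interpolation=2)
cv2.imwrite('pics/crop.png',np.hstack([A,B]))
E
```

```text
grip (array([367.70833333, 220.98611111]), [363, 217, 10, 9, 72]) (array([208.35294118, 291.42647059]), [203, 284, 11, 16, 136]) (array([ 0.52272078, -0.36493072,  0.04555661]), [np.float64(0.0017129216875280762), np.float64(0.0017129216875281768)])
top (array([167.89473684, 220.        ]), [166, 218, 5, 5, 19])
scene (array([314.40740741, 136.18518519]), [312, 134, 6, 6, 27])
knob (array([0.52173171, 0.12083166, 0.07463139]), [np.float64(0.00037983954347069985), np.float64(0.0003798395434706836)])
pivot (array([0.53822227, 0.20273768, 0.05166671]), [np.float64(0.0015202068029482971), np.float64(0.0015202068029482932)]) catch (array([0.4979628, 0.0585738, 0.0471325]), [np.float64(0.0003956296336270921), np.float64(0.0003956296336271054)])
base [[123.697265625, 249.0092010498047], [145.5780029296875, 176.0734100341797], [216.22021484375, 197.2660675048828], [194.3394775390625, 270.20184326171875]] [[0.4533, 0.2453, 0.02], [0.6385, 0.1963, 0.02], [0.5846, 0.0151, 0.02], [0.401, 0.0666, 0.02]] [0.51933713 0.13082321 0.02      ]
roll [ 0.46472982 -0.20158147  0.05      ] tin [ 0.6031702  -0.21820197  0.065     ]
```

View pics/crop.png

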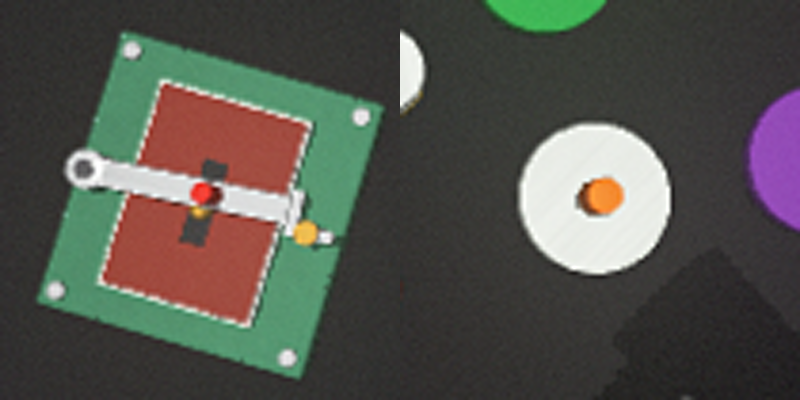

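The crop confirms the bare-aluminium plate with the orange grip at the right. The jig is at the left, with its strap a few degrees off the catch line and the brass pin just visible beside the knob (crop 199,211).

step_arm:
  plan:
    - [-0.1, 0.1, 0, 0, 60]
    - [-0.2, 0.2, 0, 0, 40]
    - [-0.3, 0.32, 0, 0, 26]
    - [-0.4, 0.43, 0, 0, 26]
    - [-0.5, 0.54, 0, 0, 26]
    - [-0.6, 0.65, 0, 0, 26]
    - [-0.7, 0.75, 0, 0, 26]
    - [-0.8, 0.86, 0, 0, 26]
    - [-0.9, 0.97, 0, 0, 26]

```text
time_s: 0.9
tcp_pos: [0.3886, -0.2927, 0.2265]
eef_rot: [180.0, 0.0, -154.6]
contact_force: [1.5, 1.0, -0.3]
gripper_width: 0.033
gripper_force: 0.0
```

step_arm:
  plan:
    - [-0.1, 0.1, 0, 0, 26]
    - [-0.2, 0.2, 0, 0, 26]
    - [-0.3, 0.32, 0, 0, 26]
    - [-0.4, 0.43, 0, 0, 26]
    - [-0.5, 0.54, 0, 0, 26]
    - [-0.6, 0.65, 0, 0, 26]
    - [-0.7, 0.75, 0, 0, 26]
    - [-0.8, 0.86, 0, 0, 26]
    - [-0.9, 0.97, 0, 0, 26]

```text
time_s: 1.65
tcp_pos: [0.488, 0.023, 0.2267]
eef_rot: [180.0, 0.0, -154.6]
contact_force: [0.2, -0.5, 0.5]
gripper_width: 0.0262
gripper_force: 0.0
```

step_arm:
  plan:
    - [-0.1, 0.1, 0, -0.1, 26]
    - [-0.2, 0.2, 0, -0.2, 26]
    - [-0.29, 0.3, 0, -0.3, 26]
    - [-0.29, 0.3, 0, -0.4, 26]
    - [-0.29, 0.3, 0, -0.5, 26]
    - [-0.29, 0.3, 0, -0.6, 26]
    - [-0.29, 0.3, 0, -0.7, 26]
    - [-0.29, 0.3, 0, -0.85, 26]
    - [-0.29, 0.3, 0, -0.85, 26]
    - [-0.29, 0.3, 0, -0.85, 26]
    - [-0.29, 0.3, 0, -0.85, 26]

```text
time_s: 2.57
tcp_pos: [0.5212, 0.1199, 0.2264]
eef_rot: [180.0, -0.0, -103.7]
contact_force: [-0.2, -0.1, -1.0]
gripper_width: 0.0258
gripper_force: 0.0
```

```bash
python3 - <<'E'
from h import *
import json
s=r.get_state(); print(s['tcp_pos'],s['eef_rot'],s['joints'],s['contact_force'],s['gripper_width'])
json.dump({k:np.array(v).tolist() for k,v in s.items()},open('s1.json','w'))
snap('wrist','w1.png')
E
```

```text
[0.521194   0.11993504 0.22639244] [ 1.79981943e+02 -8.35420929e-03 -1.03727710e+02] [ 3.39692011e+01  7.35016565e+00 -1.69795600e+01 -8.48407800e-03
 -6.56886064e+01 -4.76934182e+01] [-0.21522389 -0.12440591 -0.99091411] 0.025804375076871208
```

View pics/w1.png

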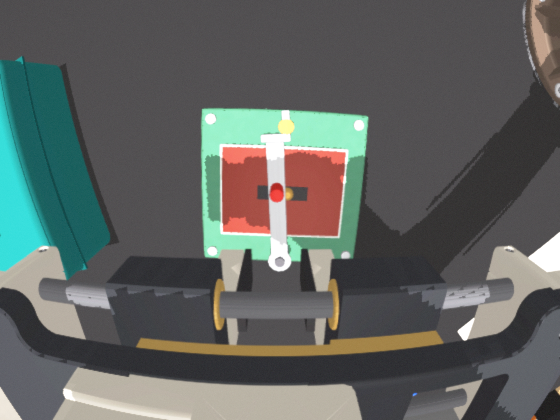

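The wrist view shows the knob at (277,193), the pivot at (280,262), the catch at (286,127), the brass pin at (288,194) right of the strap, and the platen corners at (220,145), (348,150), (343,238) and (220,235).

```bash
python3 - <<'E'
from h import *
import json
s=json.load(open('s1.json'));w=lambda u,z:atz(ray('wrist',u,s),z).round(4)
t=cv2.cvtColor(cv2.imread('pics/top0.png'),cv2.COLOR_BGR2RGB)
im=cv2.cvtColor(cv2.imread('pics/w1.png'),cv2.COLOR_BGR2RGB)
k=blob(im,(277,193),(172,215,200),(5,255,255),rad=12); print(k and k[:2])
print('knob',w((276.5,191),.083),'tri',tri(ray('wrist',(277,192),s),ray('top',(167.9,220))))
print('pivot',w((280,262),.053),'catch',w((286.5,127),.06),tri(ray('wrist',(280,262),s),ray('top',(137,214))))
C=np.array([w(p,.034) for p in((220,145),(348,150),(343,238),(220,235))]);print(C,C.mean(0),np.linalg.norm(C-np.roll(C,-1,0),axis=1))
print('pin',w((289,194),.043))
h=cv2.cvtColor(im,cv2.COLOR_RGB2HSV); m=cv2.inRange(h,(60,60,40),(90,255,255));m[:, :190]=0;m[:,380:]=0
B=np.array([w(p,.02) for p in((202,109),(367,116))]);print('base far edge',B)
E
```

```text
None
knob [0.5199 0.1159 0.083 ] tri (array([0.52147388, 0.11730991, 0.08466669]), [np.float64(0.001988638468517291), np.float64(0.001988638468517143)])
pivot [0.5375 0.205  0.053 ] catch [0.4962 0.0604 0.06  ] (array([0.537788  , 0.20081731, 0.06072683]), [np.float64(0.0011880434795394899), np.float64(0.0011880434795392973)])
[[0.5701 0.0632 0.034 ]
 [0.4357 0.1013 0.034 ]
 [0.46   0.2022 0.034 ]
 [0.5997 0.164  0.034 ]] [0.516375 0.132675 0.034   ] [0.13969599 0.10378487 0.14482862 0.10505618]
pin [0.5099 0.1324 0.043 ]
base far edge [[0.5821 0.0191 0.02  ]
 [0.4032 0.0699 0.02  ]]
```

step_arm:
  plan:
    - [0, 0, 0.12, 0, 26]
    - [0, 0, 0.25, 0, 26]
    - [0, 0, 0.38, 0, 26]
    - [0, 0, 0.5, 0, 26]
    - [0, 0, 0.58, 0, 26]
    - [0, 0, 0.63, 0, 26]
    - [0, 0, 0.66, 0, 26]
    - [0, 0, 0.66, 0, 26]
    - [0, 0, 0.66, 0, 26]

```text
time_s: 3.37
tcp_pos: [0.5216, 0.12, 0.0618]
eef_rot: [-180.0, -0.0, -103.7]
contact_force: [0.3, 1.1, 0.6]
gripper_width: 0.0259
gripper_force: 0.0
```

step_arm:
  plan:
    - [-0.001, -0.025, 0, -0.071, 26]
    - [-0.004, -0.05, 0, -0.142, 26]
    - [-0.008, -0.075, 0, -0.2125, 26]
    - [-0.015, -0.099, 0, -0.283, 26]
    - [-0.023, -0.123, 0, -0.354, 26]
    - [-0.033, -0.146, 0, -0.425, 26]
    - [-0.045, -0.169, 0, -0.496, 26]
    - [-0.058, -0.19, 0, -0.567, 26]
    - [-0.073, -0.21, 0, -0.637, 26]
    - [-0.089, -0.23, 0, -0.708, 26]
    - [-0.107, -0.248, 0, -0.779, 26]
    - [-0.126, -0.264, 0, -0.85, 26]

```text
time_s: 4.37
tcp_pos: [0.5936, 0.1354, 0.0631]
eef_rot: [-179.9, -0.0, -52.5]
contact_force: [-1.7, 0.4, -0.2]
gripper_width: 0.026
gripper_force: 0.5
```

step_arm:
  plan:
    - [-0.001, -0.025, 0, -0.071, 26]
    - [-0.004, -0.05, 0, -0.142, 26]
    - [-0.008, -0.075, 0, -0.2125, 26]
    - [-0.015, -0.099, 0, -0.283, 26]
    - [-0.023, -0.123, 0, -0.354, 26]
    - [-0.033, -0.146, 0, -0.425, 26]
    - [-0.045, -0.169, 0, -0.496, 26]
    - [-0.058, -0.19, 0, -0.567, 26]
    - [-0.073, -0.21, 0, -0.637, 26]
    - [-0.089, -0.23, 0, -0.708, 26]
    - [-0.107, -0.248, 0, -0.779, 26]
    - [-0.126, -0.264, 0, -0.85, 26]

```text
time_s: 5.37
tcp_pos: [0.6269, 0.2005, 0.0632]
eef_rot: [-180.0, -0.1, -1.4]
contact_force: [-1.3, -0.9, -0.6]
gripper_width: 0.0262
gripper_force: 0.5
```

step_arm:
  plan:
    - [0, 0, 0, 0, 26]
    - [0, 0, 0, 0, 26]
    - [0, 0, -0.1, 0, 26]
    - [0, 0, -0.25, 0, 40]
    - [0, 0, -0.4, 0, 60]
    - [0, 0, -0.5, 0, 60]
    - [0, 0, -0.5, 0, 60]

```text
time_s: 5.95
tcp_pos: [0.6295, 0.201, 0.1947]
eef_rot: [-179.7, -0.6, -1.8]
contact_force: [1.0, 0.3, 1.0]
gripper_width: 0.047
gripper_force: 0.0
```

```bash
python3 - <<'E'
from h import *
s=r.get_state(); print(s['tcp_pos'],s['eef_rot'],s['joints'],s['contact_force'],s['gripper_width'])
t=snap('top','top1.png'); cv2.imwrite('pics/top1c.png',cv2.resize(cv2.imread('pics/top1.png')[130:290,80:280],(800,640))[:600])
E
```

```text
[0.62949152 0.20102113 0.19468399] [-179.70892037   -0.59137376   -1.75847683] [ 34.65300867  19.98711786  -4.45944704   0.12893552 -64.90478912
  53.53599301] [0.95632463 0.31384613 0.98875006] 0.0470367253730271
```

View pics/top1c.png

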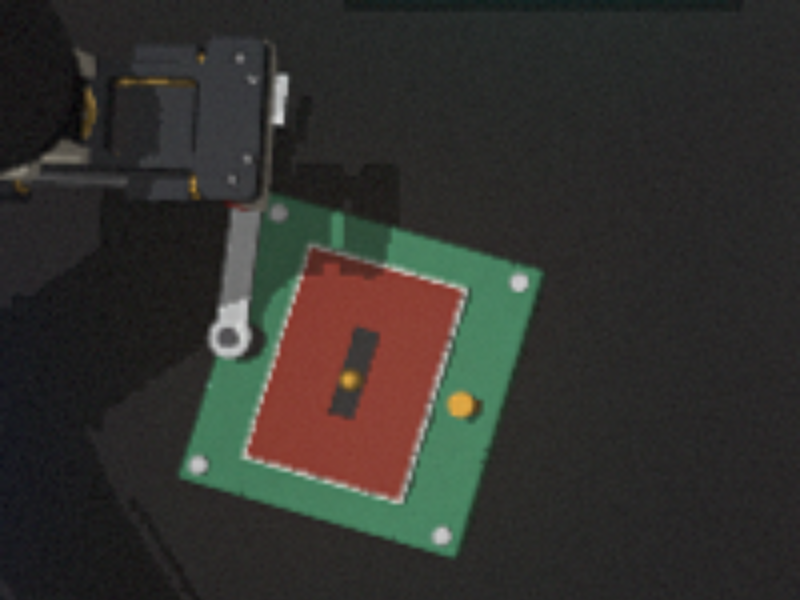

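The strap now lies just beyond the jig's +x. The pin is visible in the slot at crop (349,379), which is top-view pixel (167.2,224.8). I'll measure the pin with the wrist camera on the way to the cover.

step_arm:
  plan:
    - [-0.1, 0.07, 0, 0, 60]
    - [-0.2, 0.14, 0, 0, 60]
    - [-0.3, 0.2, 0, 0, 60]
    - [-0.4, 0.27, 0, 0, 60]
    - [-0.45, 0.3, 0, 0, 60]
    - [-0.45, 0.3, 0, 0, 60]
    - [-0.45, 0.3, 0, 0, 60]
    - [-0.45, 0.3, 0, 0, 60]

```text
time_s: 6.67
tcp_pos: [0.5121, 0.1285, 0.1868]
eef_rot: [-180.0, -0.0, -1.7]
contact_force: [0.8, -0.1, -0.1]
gripper_width: 0.0597
gripper_force: 0.0
```

```bash
python3 - <<'E'
from h import *
s=r.get_state(); print(s['tcp_pos'],s['eef_rot'])
im=snap('wrist','w2.png')
BR=((15,110,90),(28,255,255))
h=cv2.cvtColor(im,cv2.COLOR_RGB2HSV); m=cv2.inRange(h,*BR); n,l,S,c=cv2.connectedComponentsWithStats(m)
for i in range(1,n):
    if S[i,4]>15: print(c[i].round(1),S[i],atz(ray('wrist',c[i],s),.043).round(4),atz(ray('wrist',c[i],s),.06).round(4))
t=cv2.cvtColor(cv2.imread('pics/top1.png'),cv2.COLOR_BGR2RGB)
a=blob(t,(167,225),*BR,rad=8)
if a: print('top pin',a[:2],atz(ray('top',a[0]),.043))
b=blob(t,(195,231),*BR,rad=8)
if b: print('top catch',b[:2],atz(ray('top',b[0]),.06))
a=blob(t,(368,221),*ORANGE)
print('grip top',a[:2],atz(ray('top',a[0]),.056))
cv2.imwrite('pics/w2c.png',cv2.resize(cv2.imread('pics/w2.png')[60:300,120:440],(800,600)))
E
```

```text
[0.51211659 0.1285031  0.18678593] [-1.79976398e+02 -3.70584049e-02 -1.69842775e+00]
[537.2 117.7] [527  95  31  50 705] [ 0.6012 -0.1782  0.043 ] [ 0.6009 -0.161   0.06  ]
[271.2 193.6] [264 187  15  15 177] [0.5145 0.133  0.043 ] [0.519  0.1326 0.06  ]
[347.5 210.8] [338 198  20  24 290] [0.495  0.0582 0.043 ] [0.5007 0.062  0.06  ]
[161.5 301. ] [155 277  17  49 481] [0.3915 0.2641 0.043 ] [0.4029 0.2563 0.06  ]
[390.2 300.9] [380 277  18  49 482] [3.839e-01 3.000e-04 4.300e-02] [0.3958 0.0074 0.06  ]
[350.5 344.1] [ 195  324  294   32 3325] [0.3226 0.0426 0.043 ] [0.338  0.0473 0.06  ]
[  2.9 417.5] [  0 415   8   5  28] [-0.0213  0.8177  0.043 ] [0.0134 0.7786 0.06  ]
top pin (array([166.9047619 , 224.42857143]), [165, 222, 5, 6, 21]) [0.5144092 0.1319408 0.043    ]
top catch (array([194.91428571, 230.68571429]), [192, 228, 7, 6, 35]) [0.49874415 0.05871321 0.06      ]
grip top (array([367.97058824, 220.94117647]), [364, 217, 9, 9, 68]) [ 0.52365161 -0.36246841  0.056     ]
```

View pics/w2c.png

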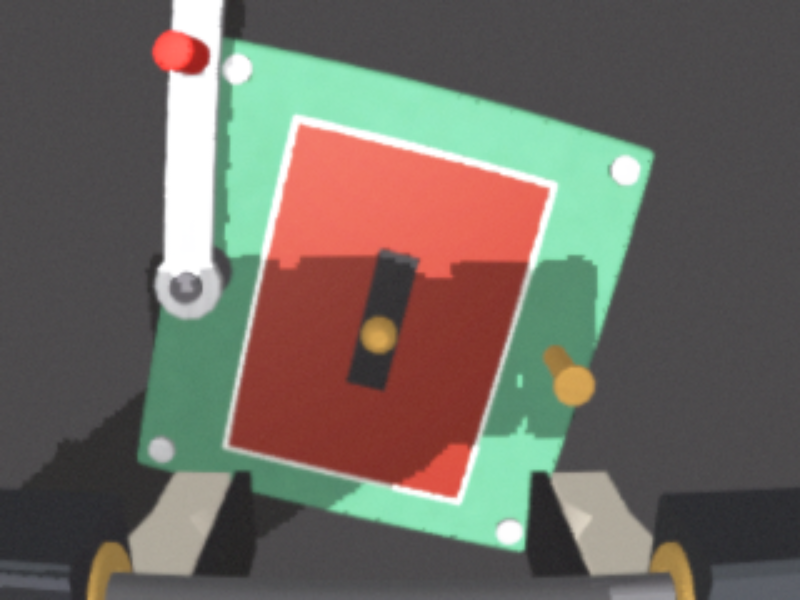

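The wrist view confirms the strap lies clear of the platen. The pin is at crop (378,335), giving (0.5145, 0.1325) with the top camera agreeing. Now to the cover.

step_arm:
  plan:
    - [0, 0.1, 0, 0, 60]
    - [0, 0.25, 0, 0, 60]
    - [0, 0.4, 0, 0, 60]
    - [0.02, 0.55, 0, 0, 60]
    - [0.03, 0.7, 0, 0, 60]
    - [0.04, 0.85, 0, 0, 60]
    - [0.05, 0.98, 0, 0, 60]

```text
time_s: 7.3
tcp_pos: [0.5176, -0.1189, 0.1862]
eef_rot: [180.0, 0.0, -1.7]
contact_force: [0.5, 0.1, 0.1]
gripper_width: 0.0604
gripper_force: 0.0
```

step_arm:
  plan:
    - [0, 0.15, 0, 0, 60]
    - [0.01, 0.3, 0, 0, 60]
    - [0.02, 0.45, 0, 0, 60]
    - [0.03, 0.6, 0, 0, 60]
    - [0.04, 0.75, 0, 0, 60]
    - [0.05, 0.9, 0, 0, 60]
    - [0.05, 0.98, 0, 0, 60]
    - [0.05, 0.98, 0, 0, 60]
    - [0.05, 0.98, 0, 0, 60]
    - [0.05, 0.98, 0, 0, 60]

```text
time_s: 8.13
tcp_pos: [0.5228, -0.3621, 0.1856]
eef_rot: [-180.0, 0.1, -1.7]
contact_force: [-0.0, 0.2, 0.3]
gripper_width: 0.0603
gripper_force: 0.0
```

```bash
python3 - <<'E'
from h import *
s=r.get_state(); print(s['tcp_pos'],s['eef_rot'],s['joints'])
im=snap('wrist','w3.png')
h=cv2.cvtColor(im,cv2.COLOR_RGB2HSV); m=cv2.inRange(h,*ORANGE); n,l,S,c=cv2.connectedComponentsWithStats(m)
for i in range(1,n):
    if S[i,4]>60: print(c[i].round(1),S[i],atz(ray('wrist',c[i],s),.05).round(4))
m=cv2.inRange(h,(0,0,150),(180,50,255)); n,l,S,c=cv2.connectedComponentsWithStats(m)
for i in range(1,n):
    if S[i,4]>1500:
        q=max(cv2.findContours((l==i).astype('uint8'),0,2)[0],key=len); e=cv2.fitEllipse(cv2.convexHull(q)); print('white',e,atz(ray('wrist',e[0],s),.02).round(4))
E
```

```text
[ 0.52283857 -0.36213607  0.18563351] [-1.79970603e+02  7.10337083e-02 -1.67728785e+00] [-1.71617357e+01  1.85457000e+01 -7.76060979e+00 -1.04405142e-02
 -6.37699942e+01  1.05489050e+02]
[243.1  36.9] [228  22  25  23 192] [ 0.6723 -0.3375  0.05  ]
[420.5 165.9] [411 156  27  26 317] [ 0.552 -0.504  0.05 ]
[278.3 196.5] [267 181  24  31 596] [ 0.5242 -0.3645  0.05  ]
white ((124.66747283935547, 123.42204284667969), (60.38277053833008, 63.37844467163086), 54.95742416381836) [ 0.6018 -0.2046  0.02  ]
white ((278.1100769042969, 188.46231079101562), (94.10806274414062, 95.61522674560547), 85.31707000732422) [ 0.5244 -0.3644  0.02  ]
white ((39.59047317504883, 283.9571838378906), (65.76978302001953, 119.69319915771484), 144.19041442871094) [ 0.3989 -0.0186  0.02  ]
white ((515.7289428710938, 286.218017578125), (77.1828842163086, 104.4194107055664), 37.180572509765625) [ 0.3743 -0.707   0.02  ]
white ((206.8957977294922, 421.0412292480469), (189.41343688964844, 307.2625732421875), 90.1742935180664) [ 0.1377 -0.2369  0.02  ]
```

View pics/w3.png

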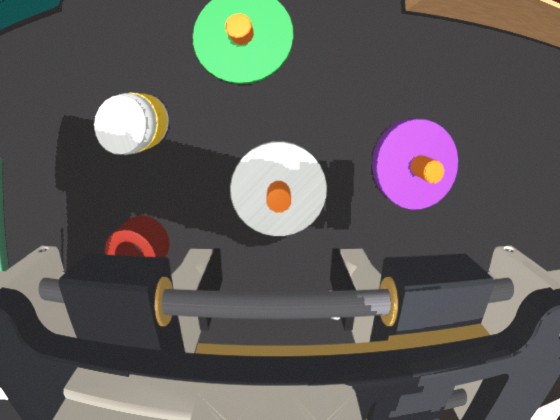

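The plate is centred at (278,188) with its grip at (278,196), between the fingers. Green, purple, tin and roll are all clear of it. Next I descend, grip and lift.

step_arm:
  plan:
    - [0.006, 0.01, 0.12, 0, 60]
    - [0.006, 0.01, 0.25, 0, 60]
    - [0.006, 0.01, 0.38, 0, 60]
    - [0.006, 0.01, 0.5, 0, 60]
    - [0.006, 0.01, 0.58, 0, 60]
    - [0.006, 0.01, 0.62, 0, 60]
    - [0.006, 0.01, 0.632, 0, 60]
    - [0.006, 0.01, 0.632, 0, 60]
    - [0.006, 0.01, 0.632, 0, 60]

```text
time_s: 8.93
tcp_pos: [0.5254, -0.3647, 0.03]
eef_rot: [179.9, -0.1, -1.6]
contact_force: [-0.2, -0.1, 0.5]
gripper_width: 0.0601
gripper_force: 0.0
```

step_arm:
  plan:
    - [0, 0, 0, 0, 20]
    - [0, 0, 0, 0, 20]
    - [0, 0, 0, 0, 20]
    - [0, 0, 0, 0, 20]
    - [0, 0, 0, 0, 20]
    - [0, 0, 0, 0, 20]
    - [0, 0, 0, 0, 20]
    - [0, 0, 0, 0, 20]
  newtons: 40

```text
time_s: 9.6
tcp_pos: [0.5242, -0.3648, 0.0287]
eef_rot: [180.0, -0.0, -1.6]
contact_force: [-0.8, -0.1, 1.1]
gripper_width: 0.0231
gripper_force: 40.0
```

step_arm:
  plan:
    - [0, 0, -0.06, 0, 20]
    - [0, 0, -0.16, 0, 20]
    - [0, 0, -0.28, 0, 20]
    - [0, 0, -0.4, 0, 20]
    - [0, 0, -0.48, 0, 20]
    - [0, 0, -0.52, 0, 20]
    - [0, 0, -0.52, 0, 20]
    - [0, 0, -0.52, 0, 20]

```text
time_s: 10.27
tcp_pos: [0.5237, -0.3643, 0.1576]
eef_rot: [-180.0, 0.0, -1.7]
contact_force: [-0.4, 1.1, -3.4]
gripper_width: 0.0229
gripper_force: 40.0
```

step_arm:
  plan:
    - [0, -0.05, 0, 0, 20]
    - [0, -0.14, 0, 0, 20]
    - [0, -0.25, 0, 0, 20]
    - [-0.02, -0.37, 0, 0, 20]
    - [-0.03, -0.49, 0, 0, 20]
    - [-0.03, -0.61, 0, 0, 20]
    - [-0.04, -0.73, 0, 0, 20]
    - [-0.045, -0.85, 0, 0, 20]
    - [-0.045, -0.95, 0, 0, 20]
    - [-0.045, -1, 0, 0, 20]

```text
time_s: 11.1
tcp_pos: [0.5186, -0.1117, 0.1568]
eef_rot: [-180.0, 0.2, -1.5]
contact_force: [0.6, 0.8, -2.5]
gripper_width: 0.0233
gripper_force: 40.0
```

step_arm:
  plan:
    - [0, -0.1, 0, 0, 20]
    - [0, -0.22, 0, 0, 20]
    - [-0.02, -0.34, 0, 0, 20]
    - [-0.03, -0.46, 0, 0, 20]
    - [-0.03, -0.58, 0, 0, 20]
    - [-0.04, -0.7, 0, 0, 20]
    - [-0.045, -0.82, 0, 0, 20]
    - [-0.045, -0.92, 0, 0, 20]
    - [-0.045, -0.97, 0, 0, 20]
    - [-0.045, -0.985, 0, 0, 20]
    - [-0.045, -0.985, 0, 0, 20]
    - [-0.045, -0.985, 0, 0, 20]

```text
time_s: 12.1
tcp_pos: [0.5152, 0.1312, 0.1578]
eef_rot: [179.9, 0.1, -1.6]
contact_force: [-0.2, -0.5, -3.0]
gripper_width: 0.023
gripper_force: 40.0
```

```bash
python3 - <<'E'
from h import *
s=r.get_state(); print(s['tcp_pos'],s['eef_rot'],s['contact_force'],s['gripper_width'])
im=snap('wrist','w4.png')
h=cv2.cvtColor(im,cv2.COLOR_RGB2HSV);m=cv2.inRange(h,(0,0,140),(180,50,255)); n,l,S,c=cv2.connectedComponentsWithStats(m)
for i in range(1,n):
    if S[i,4]>1500:
        q=max(cv2.findContours((l==i).astype('uint8'),0,2)[0],key=len); e=cv2.fitEllipse(cv2.convexHull(q)); print('white',e,atz(ray('wrist',e[0],s),s['tcp_pos'][2]-.0087).round(4))
E
```

```text
[0.51520982 0.13122343 0.15776202] [ 1.79945005e+02  8.65766983e-02 -1.63523587e+00] [-0.21268603 -0.46205417 -3.01284846] 0.02302741172222487
white ((198.2752227783203, 96.22093963623047), (68.90032958984375, 203.0271759033203), 4.682422637939453) [0.6062 0.1682 0.1491]
white ((276.58538818359375, 204.4962921142578), (188.53515625, 197.7801513671875), 126.27957153320312) [0.5474 0.1299 0.1491]
white ((-65.36009216308594, 104.13809204101562), (90.33350372314453, 551.6245727539062), 149.37118530273438) [0.6409 0.4021 0.1491]
white ((495.4913635253906, 291.2070617675781), (78.51518249511719, 140.28036499023438), 64.9922866821289) [ 0.4778 -0.0269  0.1491]
white ((207.275390625, 423.86126708984375), (199.0443115234375, 308.4255676269531), 90.54984283447266) [0.353  0.1946 0.1491]
```

View pics/w4.png

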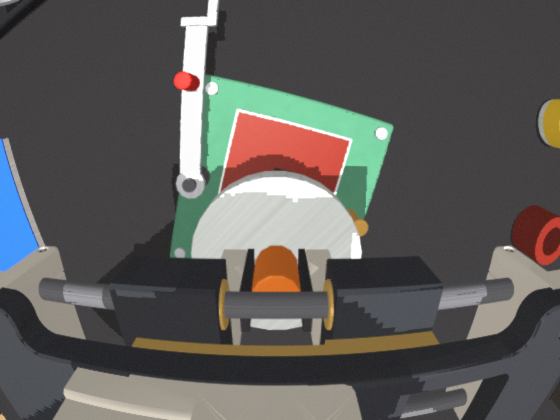

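The plate is held level over the jig, and the strap and catch stay outside its edge. Lowering to just above the pin, then onto it gently.

step_arm:
  plan:
    - [-0.003, -0.005, 0.06, 0, 20]
    - [-0.003, -0.005, 0.14, 0, 20]
    - [-0.003, -0.005, 0.22, 0, 20]
    - [-0.003, -0.005, 0.28, 0, 20]
    - [-0.003, -0.005, 0.31, 0, 20]
    - [-0.003, -0.005, 0.32, 0, 20]
    - [-0.003, -0.005, 0.32, 0, 20]
    - [-0.003, -0.005, 0.32, 0, 20]

```text
time_s: 12.82
tcp_pos: [0.5157, 0.1331, 0.0793]
eef_rot: [-180.0, -0.1, -1.6]
contact_force: [0.2, -0.5, -2.9]
gripper_width: 0.0233
gripper_force: 40.0
```

step_arm:
  plan:
    - [0, 0, 0.01, 0, 20]
    - [0, 0, 0.02, 0, 20]
    - [0, 0, 0.025, 0, 20]
    - [0, 0, 0.03, 0, 20]
    - [0, 0, 0.035, 0, 20]
    - [0, 0, 0.04, 0, 20]
    - [0, 0, 0.04, 0, 20]
    - [0, 0, 0.04, 0, 20]

```text
time_s: 13.48
tcp_pos: [0.515, 0.1333, 0.0685]
eef_rot: [180.0, 0.0, -1.6]
contact_force: [-0.2, -0.7, -1.8]
gripper_width: 0.023
gripper_force: 40.0
```

step_arm:
  plan:
    - [0, 0, 0.004, 0, 20]
    - [0, 0, 0.008, 0, 20]
    - [0, 0, 0.012, 0, 20]
    - [0, 0, 0.016, 0, 20]
    - [0, 0, 0.02, 0, 20]
    - [0, 0, 0.024, 0, 20]
    - [0, 0, 0.024, 0, 20]
    - [0, 0, 0.024, 0, 20]

```text
time_s: 14.15
tcp_pos: [0.515, 0.1332, 0.0626]
eef_rot: [180.0, 0.0, -1.6]
contact_force: [-1.2, -0.1, -1.1]
gripper_width: 0.0231
gripper_force: 40.0
```

It has dropped on: z 0.0626 against an expected 0.0627 on the platen. Pressing.

step_arm:
  plan:
    - [0, 0, 0.004, 0, 20]
    - [0, 0, 0.008, 0, 20]
    - [0, 0, 0.012, 0, 20]
    - [0, 0, 0.016, 0, 20]
    - [0, 0, 0.02, 0, 20]
    - [0, 0, 0.02, 0, 20]
    - [0, 0, 0.02, 0, 20]

```text
time_s: 14.73
tcp_pos: [0.5151, 0.1333, 0.0581]
eef_rot: [-180.0, -0.0, -1.6]
contact_force: [-4.5, -0.7, 8.4]
gripper_width: 0.0235
gripper_force: 40.0
```

step_arm:
  plan:
    - [-0.002, 0, 0.003, 0, 20]
    - [-0.004, 0, 0.006, 0, 20]
    - [-0.004, 0, 0.009, 0, 20]
    - [-0.004, 0, 0.009, 0, 20]
    - [-0.004, 0, 0.009, 0, 20]
    - [-0.004, 0, 0.009, 0, 20]

```text
time_s: 15.23
tcp_pos: [0.5151, 0.1333, 0.0575]
eef_rot: [-180.0, -0.1, -1.6]
contact_force: [-4.5, -3.2, 20.8]
gripper_width: 0.0234
gripper_force: 40.0
```

step_arm:
  plan:
    - [0, 0, 0, 0, 20]
    - [0, 0, 0, 0, 20]
    - [0, 0, 0, 0, 20]
    - [0, 0, 0, 0, 20]
    - [0, 0, 0, 0, 20]
    - [0, 0, 0, 0, 20]

```text
time_s: 15.73
tcp_pos: [0.5151, 0.1333, 0.0575]
eef_rot: [-180.0, -0.1, -1.6]
contact_force: [-5.1, -3.6, 22.1]
gripper_width: 0.0233
gripper_force: 40.0
```

```bash
python3 - <<'E'
from h import *
snap('scene','scene5.png');s=r.get_state(); print(s['tcp_pos'],s['contact_force'],s['gripper_force'])
cv2.imwrite('pics/s5c.png',cv2.resize(cv2.imread('pics/scene5.png')[60:300,180:500],(800,600)))
E
```

```text
[0.51514889 0.13330407 0.05752839] [-5.39885415 -3.24537061 20.7579339 ] 40.00453233718872
```

View pics/s5c.png

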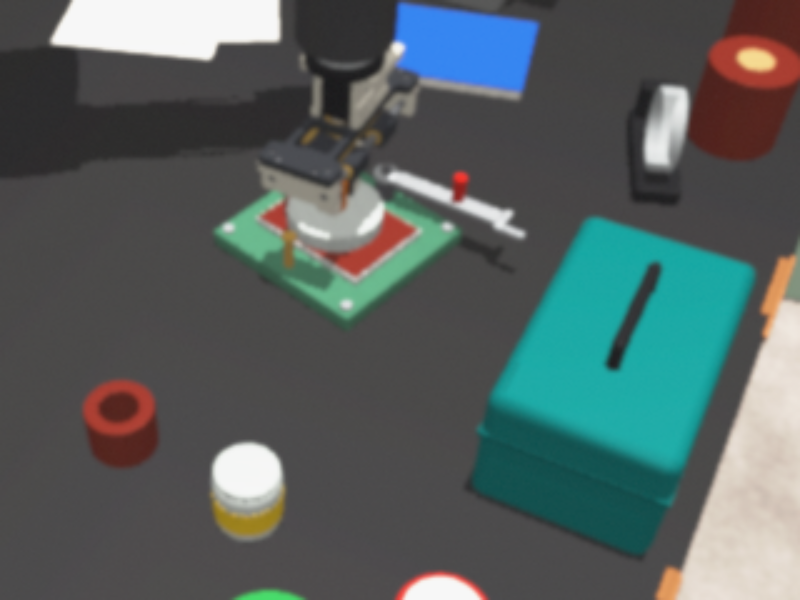

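The scene crop shows the cover at (335,215) lying flat on the platen under the gripper and the hasp swung aside with its knob at (460,187). The roll (120,420) and the tin (248,490) are undisturbed. Handing in.

```bash
python3 -c "
from h import *
print(workorder.close_job())"
```

```text
the job is handed in; nothing more can be done
None
```

I swung the hasp clear, dropped the cover onto the pin and handed the job in with the arm still holding it fully pressed at about 21 N; the roll and tin were not touched, and the hand-in returned no verdict.

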